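# Open the stuck glaze-pan tin and line up the test tiles

## Task

Get this glazing corner ready. First line up the two stray tiles with the one already in place, so that all three lie flat in a straight, even row: one at each mark of the wooden batten, square to it and pushed up against it. Then, without the gripper touching the tin, lever its hinged lid up with the blade of the palette knife until it stands nearly upright by itself, and lay the knife down flat on the table; drop nothing, and leave the pottery standing around where it is.

Things in the scene. Friction and masses are not known exactly. Their poses are not given: they have to be found in the camera images.
- tin: shallow aluminium tin, fixed to the table. Box 110 (x) x 150 (y) x 37 mm high, sides and back wall up to 37 mm, front wall (at -x, x = -55 mm, 4 mm thick) only 25 mm high. Origin: centre of its underside; the hinge is along its +x (far) edge, the prying gap along its -x (front) edge: 13 mm high, between the front wall's top (z = 25 mm) and the lid's underside (z = 38 mm).
- lid (a joint): opening angle of the tin's lid about its hinge, rad: 0 shut, grows as the front edge swings up, stop at 1.65. The lid is a 4 mm aluminium plate, 124 x 154 mm, 100 to 140 g; shut, its underside is at z = 38 mm and its front edge overhangs the tin's front wall by 14 mm. The stiff hinge holds the lid at whatever angle it is left; opening it takes about 2 N at the front edge.
- hinge (a point): midpoint of the lid's hinge axis, at tin x = +55 mm, y = 0, z = 38 mm; the hinge axis runs along this point's y, which is the tin's y.
- lid_edge (a point): middle of the lower front edge of the lid, 124 mm from the hinge axis; moves with the lid. Its x axis points from the edge to the hinge along the lid, z is the lid's upper normal.
- knife: loose palette knife, 120 g, lying flat. Dark wooden handle 110 long x 20 wide x 24 mm high from x = -110 mm to x = 0; stiff straight steel blade 100 long (x = 0 to +100 mm) x 26 wide x 3 mm thick (the last 8 mm is 18 wide), at mid-height of the handle. Origin: underside of the handle at its blade end; x points to the tip, z up. Centre of mass about 40 mm behind the origin, in the handle.
- knife_grip (a point): point on the handle's centre line, 25 mm behind the blade, 12 mm above its underside (x = -25, z = 12 mm in the knife's frame).
- knife_tip (a point): middle of the blade's tip edge (x = +100, y = 0, z = 12 mm in the knife's frame), mid-thickness.
- batten: wooden batten fixed to the table, 270 (x) x 20 (y) x 16 mm high, with three dark marks across it at x = -80, 0 and +80 mm, and grey lines on the table continuing them. Origin: centre of its underside. The tiles belong against its -y face (y = -10 mm).
- seat0 (a point): where the centre of a tile belongs at the batten's first mark: batten x = -80, y = -34 mm, z = 0 (table height); axes as the batten's.
- seat1 (a point): the same at the middle mark, x = 0; a tile lies there already.
- seat2 (a point): the same at the third mark, x = +80 mm.
- tile_a: loose square unglazed clay tile, 48 x 48 x 12 mm, about 50 g, lying flat somewhere in front of the tin. Origin: centre of its underside; z up, x and y square to its sides. The tiles are alike: any may go to any mark.
- tile_b: second stray tile, same as tile_a, also in front of the tin.
- tile_c: third tile, the same, already in place at the batten's middle mark.
- dishes: bystander: stack of four small unfired dishes, 70 mm across, 58 mm high. Origin: centre of its underside.
- tagine: bystander: small unfired cone-shaped lid with a knob, 84 mm across, 100 mm high. Origin: centre of its underside.
- cone: bystander: little unfired clay cone with a knob, 30 mm across, 40 mm high, 60 g, standing close in front of the tin, in the way of the middle of its front edge. Origin: centre of its underside.
- bowl: bystander: small white bowl, 90 mm across the rim, 45 mm high. Origin: centre of its underside.

How it is judged:
By the outcome, as a careful person would: the job done as asked, in the order asked, and still so for the second after the job is handed in, with the robot touching nothing.
It also fails if it takes over 72 s, if anything falls off the work surface, if the arm or the gripper's body presses on something with over 40 N, if the wrist force passes 120 N, or if a joint passes its speed limit or range.

## Robot

A 7-joint arm with a two-finger parallel gripper is mounted at the origin on the work surface. World frame = base frame: x ahead of the robot, y to its left, z up, the work surface at z = 0. Lengths are in mm, angles in rad, forces in N, time in s.
With the tool pointing down it reaches from about 425 to 925 mm from the base axis. Payload 6.8 kg.
Tool frame: the origin (TCP) lies at the very end of the fingers, on their centre line; the grasp point (between the pads) lies 19 mm behind it; x points along the fingers, y is the direction in which the jaws open and shut, and the axes are right-handed (so a half turn about x gives the same grasp; the last joint's range is limited). The gripper opens to 85 mm and grips with 20 to 120 N. Pads are 22 mm wide; open, the fingers measure 114 mm over their backs; the gripper's body (76 mm by 85 mm) begins 54 mm behind the grasp point. The pads swing forward as they close: fully open they stand 13 mm farther back than shut.
Start: joints at [-1.24, 0.477, 0.022, 1.555, -0.011, 1.109, -0.083], TCP at [286.775, 611.071, 231.308] pointing down, gripper open.
Joint ranges: [-2.96, 2.96], [-0.34, 2.1], [-1.41, 1.46], [0.24, 2.44], [-1.37, 4.51], [0.17, 1.92], [-2.96, 2.96]. Speed limits (rad/s): [2.39, 2.39, 3.14, 3.14, 3.14, 3.14, 3.14].

## Interface

Orientations are given as a rotation vector (axis times angle).
In Python, from workcell import arm gives the robot as it stands.
- The arm moves only by the tool arm_command, never from a script. Its argument "targets" is a list of rows, each a list of 5 numbers: the shift along the tool's x, y, z in units of 60 mm (1.0 is 60 mm), then the turn about the tool's x in units of 10 degrees (1.0 is 10 degrees), then the finger opening in mm, from 0 to 85.4. In form: [[tx, ty, tz, twist, claw], ...]. A call has exactly 10 rows; each row shifts and turns the commanded pose from where the row before left it, along the tool's axes as they then stand; what a row does not reach is not made up. A row lasts 1/8 s, in which the tool goes at most 62.5 mm and 10.7 degrees, less where a joint would pass 70% of its speed; a pose out of reach is approached as far as the arm can. A call is refused whole if a number of a shift passes 1 or a number of a turn 1, either way. A call with a gripper value outside its range is refused whole. The fingers move at their own pace and stop on an object; "newtons" is the grip in N (left out, the last holds). Time passes only in rows, so rows that do not move let the fingers close, or fill a call up. It gives the time, the measured TCP pose, the force and the opening at its end, in the units of the state.
- arm.sense(): the state, without advancing time (a new reading comes with each control period).
- arm.snapshot(name): name is "scene" or "side" or "wrist"; returns the picture (420x560x3 uint8, red, green, blue); there is no depth.
- arm.camera_params(name): a dict with "K" (3x3 intrinsics, pixels), "T" (4x4, takes a point from camera to world coordinates). Camera axes: x right, y up, looking along -z (the intrinsics and any distortion apply to the point x, -y, -z); pixel columns grow to the right and rows downward; lengths in mm; the calibration is good to about 2 mm. A picture is of the moment at which its call begins: read the wrist's pose just before it. camera_params takes no time and is no camera call; for the wrist camera it gives the pose at the moment of the call.
- arm.hand_in(): hands the job in, once; it reports no verdict.
The state is a dict: "time": time; "joints": joint angles; "joint_vel": joint speeds; "joint_efforts": joint torques, N m; "tool_pos": TCP position; "ee_rot": TCP orientation; "contact_force": force on the tool from outside, world axes, zero at the start; "wrist_torque": the same for the moment, N m; "width": opening from 0.0 (shut) to 1.0 (fully open).
Only numpy, scipy, OpenCV 4.12 (cv2) and the standard library are available. Lean on these libraries where they do the work, as an engineer would, in place of code of your own. Each camera call takes 0.05 s, during which the arm holds its last target. There are 200 camera calls.

## Working session

There is one attempt and no reset: what is moved stays moved. The work goes in short steps, Python scripts to look and compute and a tool call to move; the robot and the scene stay as the last step left them, time stands still between calls to the robot, and variables do not carry over. Pictures are saved under pics/ and viewed, about 8 in all and at most 12, crops included, and the job is handed in when it is done.

Besides the shell and the picture viewer there is one more tool, called after "Emit:" by a JSON object that holds its "op" and its "data". arm_command: Moves the arm, as the interface text tells. Its arguments: {"type":"object","properties":{"targets":{"type":"array"},"newtons":{"type":"number"}},"required":["targets"]}

```bash
mkdir -p pics; ls; python3 - <<'E'
from workcell import arm
import cv2,numpy as np
s=arm.sense();print(s)
for n in("scene","side","wrist"):
    p=arm.camera_params(n);print(n,np.round(p["K"],1).tolist(),np.round(p["T"],3).tolist(),[k for k in p])
    cv2.imwrite(f"pics/{n}0.png",arm.snapshot(n)[:,:,::-1])
E
```

```text
pics
{'time': 0.0, 'joints': array([-1.24011168,  0.47783048,  0.02233871,  1.55641993, -0.01150476,
        1.10932729, -0.08307881]), 'joint_vel': array([ 9.73967211e-04, -1.48395742e-03, -6.58208064e-04,  6.96370768e-04,
        1.19763201e-03,  1.09040185e-03, -8.97039150e-05]), 'joint_efforts': array([ 5.19705773e-04, -5.96448934e+01,  1.60841994e+00, -2.81206477e+01,
        1.25251128e-02,  8.90010386e-03, -2.88354130e-06]), 'tool_pos': array([286.52852037, 610.51990543, 230.31865097]), 'ee_rot': array([ 0.34264739,  1.54354343, -0.3455519 ]), 'contact_force': array([ 0.38162959, -0.21910399,  0.13340637]), 'wrist_torque': array([-0.01858368,  0.03064341, -0.00178329]), 'width': 1.0013771614552573}
scene [[402.7, 0.0, 284.0], [0.0, 402.7, 208.7], [0.0, 0.0, 1.0]] [[-0.05, -0.545, 0.837, 1381.499], [0.999, -0.041, 0.033, 57.931], [0.016, 0.837, 0.547, 555.37], [0.0, 0.0, 0.0, 1.0]] ['K', 'T']
side [[434.8, 0.0, 280.8], [0.0, 434.8, 208.6], [0.0, 0.0, 1.0]] [[0.763, 0.486, -0.426, 180.334], [-0.646, 0.587, -0.488, -441.413], [0.013, 0.648, 0.762, 788.596], [0.0, 0.0, 0.0, 1.0]] ['K', 'T']
wrist [[377.5, 0.0, 282.7], [0.0, 377.5, 207.9], [0.0, 0.0, 1.0]] [[0.425, -0.861, -0.281, 215.25], [0.905, 0.403, 0.134, 645.154], [-0.002, -0.311, 0.95, 373.092], [0.0, 0.0, 0.0, 1.0]] ['K', 'T']
```

View pics/scene0.png

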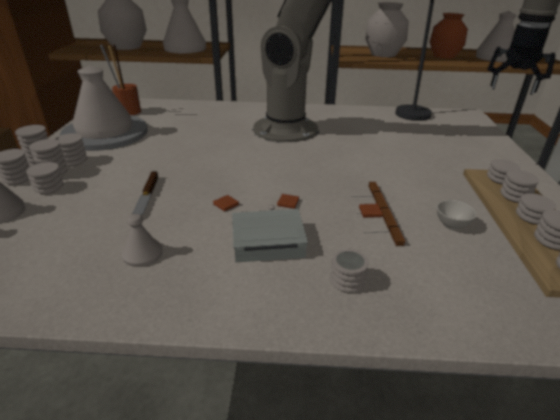

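View pics/side0.png

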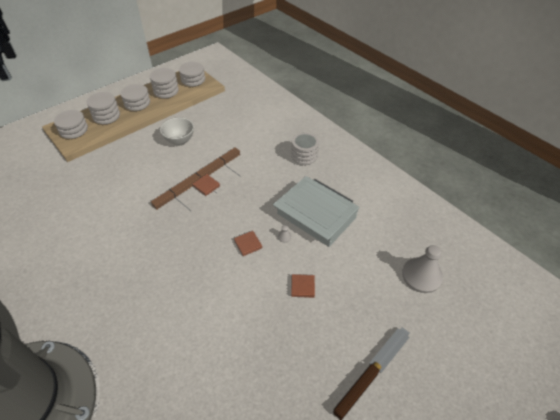

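Scene view: tiles at about (226,203) and (288,201), the batten runs (373,183)–(400,240), and the knife handle is at (152,183). In the side view the tiles are at (248,243) and (303,286), the cone at (285,234), the tin near (316,210) and the knife from (342,412) to (405,330).

```bash
cat > h.py <<'E'
import numpy as np,cv2
from scipy.spatial.transform import Rotation as Ro
from workcell import arm
def ray(P,uv):
    K,T=np.array(P["K"]),np.array(P["T"])
    d=np.linalg.inv(K)@[uv[0],uv[1],1]; d=T[:3,:3]@(d*[1,-1,-1]); return T[:3,3],d
def onz(P,uv,z):
    o,d=ray(P,uv); return (o+d*(z-o[2])/d[2])[:2]
def pix(P,X):
    T=np.array(P["T"]);c=T[:3,:3].T@(np.array(X)-T[:3,3]);p=np.array(P["K"])@(c*[1,-1,-1]);return p[:2]/p[2]
def blobs(im,lo,hi,amin=60):
    m=cv2.inRange(cv2.cvtColor(im,cv2.COLOR_RGB2HSV),np.array(lo),np.array(hi))
    c,_=cv2.findContours(m,cv2.RETR_EXTERNAL,cv2.CHAIN_APPROX_NONE)
    return [x[:,0,:] for x in c if cv2.contourArea(x)>amin]
def rect(P,c,z):
    w=np.array([onz(P,q,z) for q in c],np.float32); r=cv2.minAreaRect(w); return np.round(r[0],1),np.round(r[1],1),round(r[2],1)
def st():
    s=arm.sense();R=Ro.from_rotvec(s["ee_rot"]).as_matrix()
    print("t",round(s["time"],2),"pos",np.round(s["tool_pos"],1),"w",round(s["width"]*85.4,1),"F",np.round(s["contact_force"],1)); 
    print("x",np.round(R[:,0],3),"y",np.round(R[:,1],3),"yaw(y)",round(np.degrees(np.arctan2(R[1,1],R[0,1])),2)); return s,R
def go(tx,ty,tz,yaw=None):
    "units to world target; yaw= wanted direction (deg) of tool y, mod 180. Twist sign: +twist about tool x (down) turns y clockwise"
    s,R=st();u=R.T@(np.array([tx,ty,tz])-s["tool_pos"])/60
    o=[round(float(v),2) for v in u]
    if yaw is not None:
        y=np.degrees(np.arctan2(R[1,1],R[0,1]));d=(yaw-y+90)%180-90;o.append("twist %.2f"%(-d/10))
    print("shift units",o)
E
python3 - <<'E'
from h import *
for n in("scene","side"):
    im=cv2.imread(f"pics/{n}0.png")[:,:,::-1].copy();P=arm.camera_params(n)
    print(n)
    for c in blobs(im,(0,110,40),(14,255,255),40):
        print(c.mean(0).round(),im[c[:,1],c[:,0]].mean(0).round(),len(c),rect(P,c,12))
P=arm.camera_params("side")
for nm,uv,z in [("knife end",(341,413),12),("tip",(406,330),12),("bolster",(377,367),12),("cone",(284,238),5),("tinL",(275,206),39),("tinfront",(330,240),42),("tinR",(357,206),42),("tintop",(311,180),42),("tinfrontleft",(277,206),42),("dishes",(306,160),0),("tagine",(424,280),0)]:
    print(nm,onz(P,uv,z).round())
s,R=st();print(R.round(2))
E
```

```text
scene
[226. 203.] [85. 54. 40.] 52 (array([ 532.1, -123.2]), array([55.4, 50.4]), 48.6)
[288. 201.] [87. 54. 39.] 50 (array([511.4,  33.2]), array([47.3, 54.8]), 76.4)
[382. 213.] [75. 51. 36.] 167 (array([536.9, 249.5]), array([276.9,  72.5]), 6.1)
[149. 181.] [47. 30. 19.] 42 (array([ 437.5, -348.6]), array([100.6,  10.3]), 5.5)
[534. 123.] [60. 42. 27.] 81 (array([-92.3, 926.2]), array([214.6,  96.7]), 0.9)
[500. 117.] [61. 42. 28.] 53 (array([-155.6,  835. ]), array([ 92.4, 100. ]), 87.0)
[127.  96.] [66. 42. 31.] 91 (array([-255.9, -682.8]), array([438.8,  95.3]), 23.1)
[448.  38.] [51. 33. 22.] 135 (array([-2150.7,  1211. ]), array([ 249. , 2193.4]), 72.1)
[16. 82.] [50. 31. 17.] 372 (array([-1555.3, -2027.8]), array([4353.4,  140.2]), 34.2)
side
[356. 391.] [60. 41. 29.] 111 (array([ 449.4, -343.4]), array([111. ,  17.2]), 6.3)
[303. 285.] [128.  85.  67.] 79 (array([ 516.2, -128.9]), array([47.8, 43.5]), 47.0)
[248. 243.] [131.  88.  70.] 64 (array([495.4,  27.2]), array([47.8, 43.9]), 77.3)
[162. 199.] [113.  84.  64.] 48 (array([417.9, 259.7]), array([43.9, 16.6]), 3.1)
[197. 182.] [117.  84.  65.] 128 (array([508.6, 242.4]), array([105.4,  71.3]), 6.4)
[358.  65.] [72. 54. 39.] 923 (array([1231.1,  420.1]), array([ 557.8, 1316.5]), 25.4)
knife end [ 402. -352.]
tip [ 603. -327.]
bolster [ 507. -339.]
cone [569. -10.]
tinL [595.  53.]
tinfront [622. -97.]
tinR [737. -68.]
tintop [712.  59.]
tinfrontleft [597.  48.]
dishes [782. 149.]
tagine [ 726. -279.]
t 0.15 pos [286.6 610.6 230.5] w 85.5 F [-1.  -0.7  0.4]
x [-0.001 -0.001 -1.   ] y [ 0.425  0.905 -0.001] yaw(y) 64.86
[[-0.    0.42  0.91]
 [-0.    0.91 -0.42]
 [-1.   -0.    0.  ]]
```

View pics/wrist0.png

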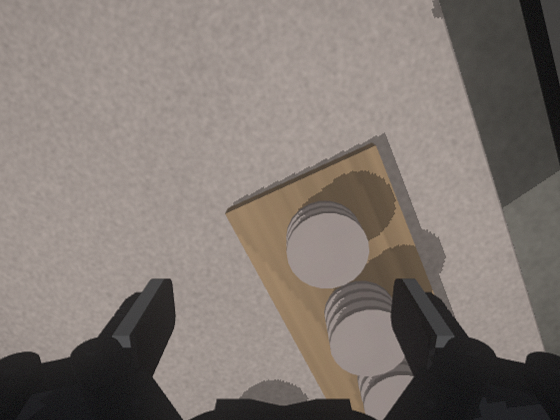

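The wrist view shows only the far dish board. Next I move over the tiles and batten for a close look.

Emit:
{"op": "arm_command", "data": {"targets": [[0,-0.68,0.7,0,85],[0,-0.68,0.71,0,85],[0,-0.68,0.71,0,85],[0,-0.68,0.71,0,85],[0,-0.68,0.71,0,85],[0,-0.66,0.71,0,85],[0,-0.66,0.71,0,85],[0,-0.66,0.71,0,85],[0,-0.66,0.71,0,85],[0,0,0,0,85]]}}

```text
time: 1.4
tool_pos: [480.5, 115.2, 231.4]
ee_rot: [0.35, 1.541, -0.352]
contact_force: [-0.6, 0.5, -0.3]
width: 0.994
```

```bash
python3 - <<'E'
from h import *
s,R=st()
P=arm.camera_params("wrist");im=arm.snapshot("wrist");np.save("pics/w1P.npy",P,allow_pickle=True)
cv2.imwrite("pics/w1.png",im[:,:,::-1])
for c in blobs(im,(0,110,40),(14,255,255),100): print(c.mean(0).round(),len(c),rect(P,c,12))
E
```

```text
t 1.4 pos [480.5 115.2 231.4] w 84.9 F [-0.6  0.5 -0.3]
x [ 0.    -0.001 -1.   ] y [ 0.433  0.901 -0.001] yaw(y) 64.35
[100. 295.] 146 (array([ 522.6, -124.4]), array([47.5, 47.7]), 47.5)
[495. 234.] 140 (array([639.4, 285.3]), array([52.6, 22.4]), 6.6)
[218. 221.] 169 (array([501.2,  33.1]), array([47.8, 47.1]), 77.3)
[442. 149.] 513 (array([533.5, 249.5]), array([158.4,  70.9]), 6.2)
[402.  42.] 205 (array([422.5, 261.9]), array([53.4, 22.6]), 6.6)
```

View pics/w1.png

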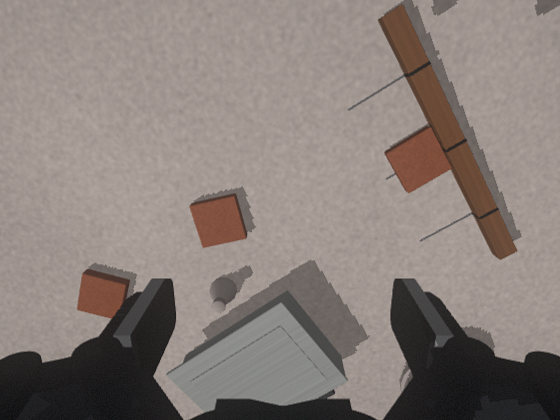

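The wrist view is clear. Tile b is at (218,221) and tile a at (100,295), both measuring 48 mm square. The batten marks are at about (418,69), (455,146) and (487,213), and the cone is at (222,290) close to the tin front. Next I compute the seats.

```bash
python3 - <<'E'
from h import *
P=np.load("pics/w1P.npy",allow_pickle=True).item();im=cv2.imread("pics/w1.png")[:,:,::-1].copy()
b=[rect(P,c,16) for c in blobs(im,(0,110,40),(14,255,255),100)]
for x in b: print(x)
m=cv2.inRange(cv2.cvtColor(im,cv2.COLOR_RGB2HSV),np.array((0,110,40)),np.array((14,255,255)))
# marks: dark pixels inside the batten hull
c=np.vstack([c for c in blobs(im,(0,110,40),(14,255,255),100) if c[:,0].min()>370])
hull=cv2.fillConvexPoly(np.zeros(m.shape,np.uint8),cv2.convexHull(c),255)
e=[(418,69),(455,146),(487,213)]
for p in e:
    box=np.zeros_like(m);cv2.circle(box,p,16,255,-1)
    d=(im.max(2)<48)&(box>0)&(hull>0);v,u=np.nonzero(d)
    W=np.array([onz(P,q,16) for q in zip(u,v)]);print(p,len(u),W.mean(0).round(1) if len(u) else'', cv2.minAreaRect(W.astype(np.float32))[1:] )
# tile c centre: side of red top, yaw
print("tile hand", [onz(P,q,12).round(1) for q in [(386,152),(429,126),(451,168),(406,182)]])
E
```

```text
(array([ 521.4, -121.3]), array([46.9, 47.2]), 47.5)
(array([636.9, 283.8]), array([52. , 22.2]), 6.6)
(array([500.2,  34.4]), array([47.3, 46.6]), 77.3)
(array([532.1, 248.4]), array([156.7,  70.1]), 6.2)
(array([422.3, 260.6]), array([52.8, 22.3]), 6.6)
(418, 69) 51 [450.  264.2] ((2.556947946548462, 22.879337310791016), 2.8575522899627686)
(455, 146) 42 [529.6 272.9] ((3.479640007019043, 21.60838508605957), 0.22722110152244568)
(487, 213) 28 [609.2 282.8] ((2.308351516723633, 20.72795295715332), 1.743909239768982)
tile hand [array([508.4, 212.6]), array([502.8, 257.9]), array([550.5, 264.2]), array([544.8, 219.8])]
```

Emit:
{"op": "arm_command", "data": {"targets": [[0.35,0,0,0.96,85],[0.36,0,0,0.96,85],[0.36,0,0,0.96,85],[0.36,0,0,0.96,85],[0.36,0,0,0.96,85],[0.36,0,0,0.96,85],[0.36,0,0,0.97,85],[0.36,0,0,0.97,85],[0,0.32,0.63,0,75],[0,0.32,0.63,0,75]]}}

```text
time: 2.7
tool_pos: [500.8, 40.1, 58.5]
ee_rot: [1.36, 1.105, -1.361]
contact_force: [0.5, -0.3, 0.1]
width: 0.872
```

```bash
python3 - <<'E'
from h import *
go(501.2,33.1,0,-12.7)
P=arm.camera_params("wrist");im=arm.snapshot("wrist")
for c in blobs(im,(0,110,40),(14,255,255),100): print(c.mean(0).round(),len(c),rect(P,c,12))
E
```

```text
t 2.7 pos [500.8  40.1  58.5] w 74.5 F [ 0.5 -0.3  0.1]
x [-0.001  0.001 -1.   ] y [ 0.979 -0.206 -0.001] yaw(y) -11.87
shift units [0.97, 0.03, 0.11, 'twist 0.08']
[286. 243.] 391 (array([502.1,  33.8]), array([49.8, 47.2]), 77.6)
```

Emit:
{"op": "arm_command", "data": {"targets": [[0.3,0,0,0,75],[0.35,0,0,0.08,75],[0.33,0,0,0,70],[0,0,0,0,62],[0,0,0,0,40],[0,0,0,0,40],[0,0,0,0,40],[0,0,0,0,40],[0,0,0,0,40],[-0.2,0,0,0,40]], "newtons": 30}}

```text
time: 4.0
tool_pos: [500.3, 38.2, 12.2]
ee_rot: [1.373, 1.094, -1.375]
contact_force: [-0.5, 0.0, 0.2]
width: 0.555
```

```bash
python3 - <<'E'
from h import *
go(453.9+.1132*8,229.7-.99*8,20,6.5)
E
```

```text
t 4.0 pos [500.3  38.2  12.2] w 47.4 F [-0.5  0.   0.2]
x [-0.001 -0.    -1.   ] y [ 0.975 -0.224 -0.001] yaw(y) -12.95
shift units [-0.13, -1.43, -2.81, 'twist -1.95']
```

Emit:
{"op": "arm_command", "data": {"targets": [[-0.25,0,0,0,40],[-0.25,0,0,-0.97,40],[0,0,0,-0.98,40],[0,-0.08,-0.4,0,40],[0,-0.08,-0.65,0,40],[0,-0.08,-0.65,0,40],[0,-0.08,-0.65,0,40],[0,-0.08,-0.5,0,40],[0,0,-0.29,0,40],[0,0,0,0,40]]}}

```text
time: 5.25
tool_pos: [456.0, 223.8, 42.8]
ee_rot: [1.124, 1.262, -1.122]
contact_force: [-0.3, -0.2, -0.4]
width: 0.551
```

```bash
python3 - <<'E'
from h import *
go(454.7,222.6,2,6.5)
P=arm.camera_params("wrist");im=arm.snapshot("wrist");cv2.imwrite("pics/w2.png",im[:,:,::-1])
E
```

```text
t 5.25 pos [456.  223.8  42.8] w 47.1 F [-0.3 -0.2 -0.4]
x [ 0.001  0.001 -1.   ] y [0.993 0.116 0.001] yaw(y) 6.67
shift units [0.68, -0.02, 0.02, 'twist 0.02']
```

View pics/w2.png

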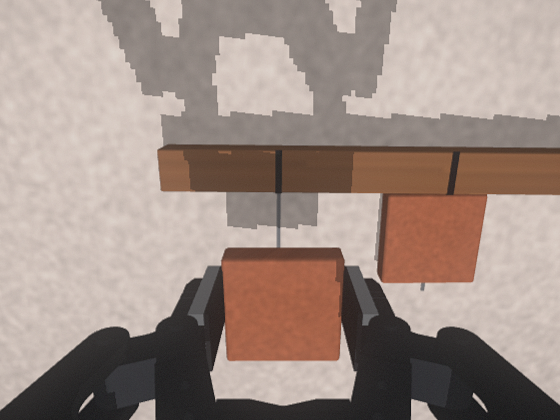

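The picture shows the held tile square to the batten, its back edge at columns 224–342 and the mark line at column 279. It needs to go about 1.5 mm left. I'll lower it and push it up to the batten.

Emit:
{"op": "arm_command", "data": {"targets": [[0.3,-0.03,0,0,40],[0.3,0,0,0,40],[0.09,0,0,0,40],[0,0,0,0,40],[0,0,-0.05,0,40],[0,0,-0.05,0,40],[0,0,-0.05,0,40],[0,0,-0.04,0,40],[0,0,-0.03,0,40],[0,0,0,0,40]]}}

```text
time: 6.55
tool_pos: [452.3, 235.9, 0.9]
ee_rot: [1.124, 1.261, -1.124]
contact_force: [-0.3, -0.8, -0.5]
width: 0.555
```

```bash
python3 - <<'E'
from h import *
st()
P=arm.camera_params("wrist");im=arm.snapshot("wrist");cv2.imwrite("pics/w3.png",im[:,:,::-1])
E
```

```text
t 6.55 pos [452.3 235.9   0.9] w 47.4 F [-0.3 -0.8 -0.5]
x [-0.  0. -1.] y [ 0.993  0.114 -0.   ] yaw(y) 6.57
```

Emit:
{"op": "arm_command", "data": {"targets": [[0,0,-0.02,0,40],[0,0,-0.02,0,40],[0,0,0,0,40],[0,0,0,0,40],[0,0,0,0,40],[0,0,0,0,40],[0,0,0,0,40],[0,0,0,0,40],[0,0,0,0,40],[0,0,0,0,40]]}}

```text
time: 7.85
tool_pos: [452.0, 238.1, 0.9]
ee_rot: [1.124, 1.261, -1.124]
contact_force: [0.1, -0.1, -0.1]
width: 0.552
```

```bash
python3 - <<'E'
from h import *
st()
P=arm.camera_params("wrist");im=arm.snapshot("wrist");cv2.imwrite("pics/w3.png",im[:,:,::-1])
E
```

```text
t 7.85 pos [452.  238.1   0.9] w 47.2 F [ 0.1 -0.1 -0.1]
x [ 0.  0. -1.] y [0.993 0.114 0.   ] yaw(y) 6.56
```

View pics/w3.png

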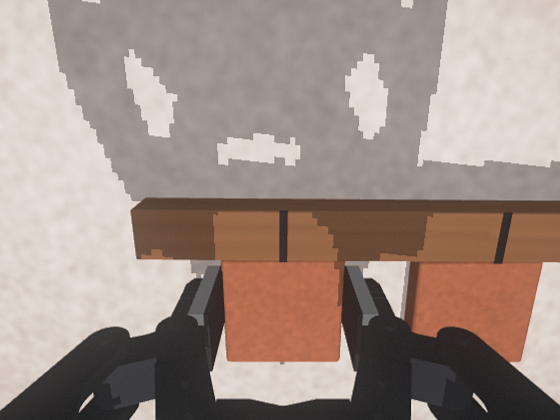

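The picture shows the tile centred on its mark, at column 283. Its front edge is level with the middle tile's at row 361. There is no contact force yet, so I push slightly more.

Emit:
{"op": "arm_command", "data": {"targets": [[0,0,-0.02,0,40],[0,0,0,0,40],[0,0,-0.02,0,40],[0,0,0,0,40],[0,0,0,0,40],[0,0,0,0,40],[0,0,0,0,40],[0,0,0,0,40],[0,0,0,0,40],[0,0,0,0,40]]}}

```text
time: 9.15
tool_pos: [451.9, 238.9, 0.9]
ee_rot: [1.125, 1.26, -1.127]
contact_force: [-0.0, -5.5, 1.2]
width: 0.552
```

```bash
python3 - <<'E'
from h import *
st()
im=arm.snapshot("wrist")
m=cv2.inRange(cv2.cvtColor(im,cv2.COLOR_RGB2HSV),np.array((0,110,40)),np.array((14,255,255)))
for u in (235,260,280,310,335,430,450,480,510): print(u,np.nonzero(m[:,u])[0].max(),end=" | ")
for v in (290,340): r=np.nonzero(m[v,180:560])[0]+180; print(v,[ (a[0],a[-1]) for a in np.split(r,np.nonzero(np.diff(r)>2)[0]+1)])
E
```

```text
t 9.15 pos [451.9 238.9   0.9] w 47.1 F [-0.  -5.5  1.2]
x [-0.    -0.001 -1.   ] y [ 0.994  0.113 -0.   ] yaw(y) 6.46
235 360 | 260 360 | 280 360 | 310 360 | 335 360 | 430 336 | 450 326 | 480 338 | 510 362 | 290 [(np.int64(223), np.int64(342)), (np.int64(408), np.int64(536))]
340 [(np.int64(226), np.int64(339)), (np.int64(482), np.int64(525))]
```

Emit:
{"op": "arm_command", "data": {"targets": [[0.01,0,0,0,55],[0,0,0,0,60],[0,0,0,0,62],[-0.3,0,0,0,62],[-0.7,0,0,0,62],[-0.4,0.05,0.4,0,75],[0,0.09,0.9,-0.5,75],[0,0.08,0.95,-0.8,75],[0,0.08,0.95,-0.8,75],[0,0,0.8,-0.8,75]]}}

```text
time: 10.45
tool_pos: [531.8, 12.1, 85.8]
ee_rot: [0.739, 1.44, -0.738]
contact_force: [-0.0, 0.7, 0.2]
width: 0.878
```

```bash
python3 - <<'E'
from h import *
go(522.6,-124.4,60,47.5)
P=arm.camera_params("wrist");im=arm.snapshot("wrist")
for c in blobs(im,(0,110,40),(14,255,255),100): print(c.mean(0).round(),len(c),rect(P,c,12))
E
```

```text
t 10.45 pos [531.8  12.1  85.8] w 75.0 F [-0.   0.7  0.2]
x [ 0.002 -0.    -1.   ] y [0.812 0.584 0.001] yaw(y) 35.75
shift units [0.43, -1.45, 1.76, 'twist -1.18']
[184. 367.] 119 (array([ 537.1, -115.8]), array([17.9, 38.6]), 45.7)
```

Emit:
{"op": "arm_command", "data": {"targets": [[0,-0.4,0.5,0,75],[0,-0.4,0.5,0,75],[0,-0.4,0.5,0,75],[0.1,-0.25,0.26,0,75],[0.1,0,0,-0.6,75],[0.1,0,0,-0.58,75],[0.1,0,0,0,75],[0,0,0,0,75],[0,0,0,0,75],[0,0,0,0,75]]}}

```text
time: 11.75
tool_pos: [521.8, -122.0, 60.6]
ee_rot: [0.582, 1.491, -0.582]
contact_force: [0.2, 1.2, 0.4]
width: 0.879
```

```bash
python3 - <<'E'
from h import *
P=arm.camera_params("wrist");im=arm.snapshot("wrist")
for c in blobs(im,(0,110,40),(14,255,255),100): print(c.mean(0).round(),len(c),rect(P,c,12))
go(522.6,-124.4,0,47.5)
E
```

```text
[278. 233.] 382 (array([ 521.7, -124.7]), array([47.1, 49.2]), 47.3)
t 11.8 pos [ 521.7 -122.    60.5] w 75.1 F [-0.2 -0.   1. ]
x [ 0. -0. -1.] y [0.678 0.735 0.   ] yaw(y) 47.34
shift units [1.01, -0.02, 0.04, 'twist -0.02']
```

Emit:
{"op": "arm_command", "data": {"targets": [[0.3,-0.03,0.03,0,75],[0.35,0,0,0,75],[0.3,0,0,0,70],[0.05,0,0,0,62],[0,0,0,0,40],[0,0,0,0,40],[0,0,0,0,40],[0,0,0,0,40],[0,0,0,0,40],[-0.3,0,0,0,40]], "newtons": 30}}

```text
time: 13.05
tool_pos: [520.6, -124.4, 18.0]
ee_rot: [0.582, 1.494, -0.583]
contact_force: [-0.7, -0.8, -1.1]
width: 0.548
```

```bash
python3 - <<'E'
from h import *
go(522,-124.5,0)
E
```

```text
t 13.05 pos [ 520.6 -124.4   18. ] w 46.8 F [-0.7 -0.8 -1.1]
x [-0.003  0.    -1.   ] y [ 0.677  0.736 -0.002] yaw(y) 47.36
shift units [0.3, 0.02, 0.02]
```

Emit:
{"op": "arm_command", "data": {"targets": [[-0.3,0,0,0,40],[-0.2,0,0,0.8,40],[-0.2,0,0,0.82,40],[-0.2,0,0,0.82,40],[0,0,0,0.82,40],[0,0.1,-0.3,0.82,40],[0,0.25,-0.7,0,40],[0,0.3,-0.8,0,40],[0,0.3,-0.8,0,40],[0,0.3,-0.8,0,40]]}}

```text
time: 14.3
tool_pos: [571.0, 88.9, 74.0]
ee_rot: [1.126, 1.261, -1.123]
contact_force: [1.2, -0.9, 0.9]
width: 0.55
```

Emit:
{"op": "arm_command", "data": {"targets": [[0,0.3,-0.8,0,40],[0,0.3,-0.8,0,40],[0,0.25,-0.6,0,40],[0.2,0.1,-0.23,0,40],[0.2,0,0,0,40],[0,0,0,0,40],[0,0,0,0,40],[0,0,0,0,40],[0,0,0,0,40],[0,0,0,0,40]]}}

```text
time: 15.55
tool_pos: [610.3, 238.3, 48.5]
ee_rot: [1.125, 1.261, -1.124]
contact_force: [0.2, -0.4, -1.2]
width: 0.553
```

```bash
python3 - <<'E'
from h import *
go(612.8,238,1,6.5)
im=arm.snapshot("wrist");cv2.imwrite("pics/w4.png",im[:,:,::-1])
E
```

```text
t 15.55 pos [610.3 238.3  48.5] w 47.2 F [ 0.2 -0.4 -1.2]
x [ 0.  0. -1.] y [0.993 0.114 0.   ] yaw(y) 6.55
shift units [0.79, 0.04, 0.01, 'twist 0.01']
```

View pics/w4.png

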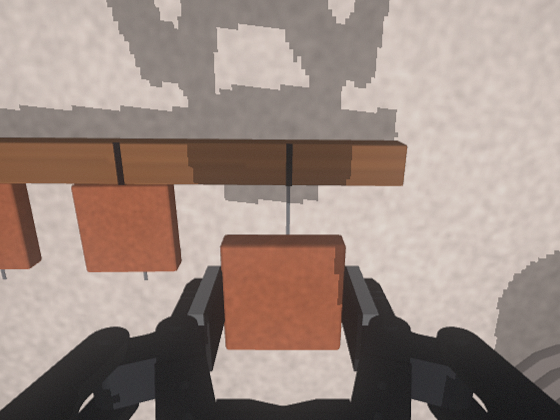

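The picture shows the tile square to the batten, centred at column 283 with the mark at column 289, so I shift about 2.7 mm right. Then I lower and push.

Emit:
{"op": "arm_command", "data": {"targets": [[0.3,0.045,0,0,40],[0.35,0,0,0,40],[0.14,0,0,0,40],[0,0,0,0,40],[0,0,-0.06,0,40],[0,0,-0.06,0,40],[0,0,-0.05,0,40],[0,0,-0.03,0,40],[0,0,0,0,40],[0,0,0,0,40]]}}

```text
time: 16.85
tool_pos: [611.5, 249.8, 0.8]
ee_rot: [1.124, 1.261, -1.125]
contact_force: [0.3, -3.3, -1.6]
width: 0.554
```

Emit:
{"op": "arm_command", "data": {"targets": [[0,0,-0.02,0,40],[0,0,0,0,40],[0,0,-0.02,0,40],[0,0,0,0,40],[0,0,0,0,40],[0,0,0,0,40],[0,0,0,0,40],[0,0,0,0,40],[0,0,0,0,40],[0,0,0,0,40]]}}

```text
time: 18.1
tool_pos: [611.4, 249.9, 0.8]
ee_rot: [1.124, 1.258, -1.128]
contact_force: [0.9, -7.5, 0.7]
width: 0.547
```

```bash
cat > chk.py <<'E'
from h import *
st()
im=arm.snapshot("wrist");cv2.imwrite("pics/w5.png",im[:,:,::-1])
m=cv2.inRange(cv2.cvtColor(im,cv2.COLOR_RGB2HSV),np.array((0,110,40)),np.array((14,255,255)))
for u in (60,80,100,120,140,235,260,285,310,335): print(u,np.nonzero(m[:,u])[0].max(),end=" | ")
for v in (290,340): r=np.nonzero(m[v,:400])[0]; print(v,[ (int(a[0]),int(a[-1])) for a in np.split(r,np.nonzero(np.diff(r)>2)[0]+1)])
d=np.nonzero(im[235,240:330].max(1)<60)[0]+240;print("mark cols",d)
E
python3 chk.py
```

```text
t 18.1 pos [611.4 249.9   0.8] w 46.7 F [ 0.9 -7.5  0.7]
x [-0.    -0.003 -1.   ] y [ 0.994  0.112 -0.001] yaw(y) 6.43
60 349 | 80 342 | 100 329 | 120 327 | 140 335 | 235 349 | 260 349 | 285 350 | 310 350 | 335 350 | 290 [(15, 144), (223, 342)]
340 [(28, 83), (226, 339)]
mark cols [281 282 284 285 287]
```

Emit:
{"op": "arm_command", "data": {"targets": [[0.01,0,0,0,55],[0,0,0,0,60],[0,0,0,0,62],[-0.3,0,0,0,62],[-0.7,0,0,0,62],[-0.8,-0.3,0.2,0,75],[-0.7,-0.6,0.5,0,75],[0,-0.4,0.5,0,75],[0,0,0,0,75],[0,0,0,0,75]]}}

```text
time: 19.4
tool_pos: [542.7, 173.6, 151.0]
ee_rot: [1.126, 1.261, -1.123]
contact_force: [1.2, -0.2, 0.2]
width: 0.876
```

```bash
python3 - <<'E'
from h import *
st()
P=arm.camera_params("wrist");im=arm.snapshot("wrist");cv2.imwrite("pics/w6.png",im[:,:,::-1])
for c in blobs(im,(0,110,40),(14,255,255),100): print(c.mean(0).round(),len(c),rect(P,c,12))
E
```

```text
t 19.4 pos [542.7 173.6 151. ] w 74.8 F [ 1.2 -0.2  0.2]
x [ 0.001  0.001 -1.   ] y [0.993 0.114 0.002] yaw(y) 6.57
[275. 104.] 259 (array([530.2, 238.9]), array([47.1, 47. ]), 7.7)
[381.  71.] 640 (array([600.4, 257.6]), array([134.5,  67.4]), 6.1)
[176.  69.] 638 (array([463.6, 243.2]), array([134.2,  66.9]), 6.6)
```

View pics/w6.png

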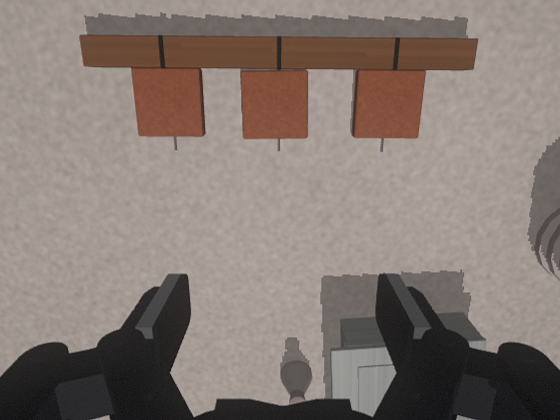

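The picture shows all three tiles against the batten: left at (169,102), middle at (275,104) and right at (389,103). The middle tile looks a little left of its mark at 279, so I measure each tile.

```bash
python3 - <<'E'
from h import *
im=cv2.imread("pics/w6.png")[:,:,::-1].copy();P=arm.camera_params("wrist")
g=im.max(2)
# batten frame from marks (z16) at middle row, front edge
mk=[]
for c in(161,279,397):
    r=[(u,v) for v in range(42,62) for u in range(c-6,c+7) if g[v,u]<60]
    mk.append(np.mean([onz(P,q,16) for q in r],0))
mk=np.array(mk);print(mk.round(1))
ex=(mk[2]-mk[0])/np.linalg.norm(mk[2]-mk[0]);ey=np.array([-ex[1],ex[0]]);o=mk.mean(0);print("yaw",np.degrees(np.arctan2(ex[1],ex[0])))
loc=lambda w:((w-o)@ex,(w-o)@ey)
def fit(px,z): # world line fit
    W=np.array([loc(onz(P,q,z)) for q in px]);return W
hsv=cv2.cvtColor(im,cv2.COLOR_RGB2HSV)
m=cv2.inRange(hsv,np.array((0,110,75)),np.array((14,255,255)))
for c in(168,275,390):
    L=[];Rr=[];B=[];
    for v in range(80,128):
        r=np.nonzero(m[v,c-45:c+45])[0]+c-45; L.append((r.min(),v));Rr.append((r.max()+1,v))
    for u in range(c-25,c+25): B.append((u,np.nonzero(m[80:160,u])[0].max()+81))
    l,r,b=fit(L,12),fit(Rr,12),fit(B,12)
    print("left x",np.median(l[:,0]).round(1),"right",np.median(r[:,0]).round(1),"front y",np.median(b[:,1]).round(1),"yaw deg L,R,F",[round(float(np.degrees(a)),2) for a in(-np.polyfit(l[:,1],l[:,0],1)[0],-np.polyfit(r[:,1],r[:,0],1)[0],np.polyfit(b[:,0],b[:,1],1)[0])])
for v in range(58,78,1): print(v,im[v,165].tolist(),im[v,270].tolist(),im[v,395].tolist())
E
```

```text
[[449.9 265.3]
 [529.3 274.5]
 [608.8 283.7]]
yaw 6.610013718201859
left x -102.8 right -55.3 front y -57.5 yaw deg L,R,F [-0.29, -0.61, 0.01]
left x -26.2 right 20.8 front y -58.9 yaw deg L,R,F [0.38, -0.26, 1.01]
left x 55.5 right 102.9 front y -58.9 yaw deg L,R,F [-0.25, -0.59, 0.01]
58 [103, 71, 51] [109, 75, 54] [44, 38, 36]
59 [102, 70, 51] [108, 75, 52] [42, 36, 35]
60 [103, 72, 52] [108, 74, 53] [45, 38, 39]
61 [103, 71, 50] [106, 75, 53] [45, 40, 36]
62 [103, 71, 49] [107, 74, 52] [43, 37, 37]
63 [101, 70, 51] [105, 74, 53] [43, 35, 36]
64 [102, 71, 50] [106, 75, 53] [45, 40, 37]
65 [105, 73, 52] [104, 72, 50] [43, 36, 36]
66 [91, 64, 47] [108, 75, 53] [47, 38, 39]
67 [59, 44, 37] [100, 67, 46] [44, 39, 40]
68 [84, 52, 42] [89, 69, 59] [43, 36, 37]
69 [117, 71, 52] [94, 85, 80] [52, 41, 37]
70 [123, 74, 56] [94, 69, 61] [90, 56, 45]
71 [126, 75, 58] [109, 65, 47] [121, 72, 54]
72 [127, 75, 57] [128, 76, 57] [130, 79, 60]
73 [126, 76, 55] [131, 80, 59] [128, 76, 57]
74 [132, 78, 61] [130, 78, 59] [129, 79, 59]
75 [133, 81, 59] [129, 78, 57] [128, 76, 59]
76 [131, 78, 59] [131, 79, 58] [127, 76, 56]
77 [128, 77, 58] [131, 80, 59] [126, 76, 58]
```

Left and right tiles sit at -79.0 and +79.2 mm and are square. The middle one sits 2.7 mm off its mark, about 0.5–1° askew and about 1 mm off the batten. I'll regrip it and true it up.

Emit:
{"op": "arm_command", "data": {"targets": [[0.2,-0.02,-0.3,0,60],[0.4,-0.02,-0.4,0,60],[0.5,-0.035,-0.41,0,60],[0.5,0,0,0,60],[0.25,0,0,0,60],[0,0,0,0,60],[0,0,0,0,60],[0,0,0,0,60],[0,0,0,0,60],[0,0,0,0,60]]}}

```text
time: 20.7
tool_pos: [530.3, 238.5, 39.4]
ee_rot: [1.125, 1.261, -1.124]
contact_force: [-0.1, 0.9, -0.8]
width: 0.704
```

```bash
python3 - <<'E'
from h import *
go(530.6,239.5,0,6.6)
E
```

```text
t 20.7 pos [530.3 238.5  39.4] w 60.1 F [-0.1  0.9 -0.8]
x [ 0.001  0.001 -1.   ] y [0.993 0.114 0.001] yaw(y) 6.55
shift units [0.66, 0.01, -0.02, 'twist -0.00']
```

Emit:
{"op": "arm_command", "data": {"targets": [[0.3,0,0,0,60],[0.35,0,0,0,60],[0,0,0,0,60],[0,0,0,0,40],[0,0,0,0,40],[0,0,0,0,40],[0,0.02,0,0,40],[0,0.025,0,0,40],[0,0,-0.02,0,40],[0,0,0,0,40]]}}

```text
time: 21.95
tool_pos: [533.1, 239.2, 0.1]
ee_rot: [1.125, 1.26, -1.125]
contact_force: [0.8, -2.4, 0.8]
width: 0.554
```

Emit:
{"op": "arm_command", "data": {"targets": [[0,0,-0.02,0,40],[0,0,0,0,40],[0,0,-0.01,0,40],[0,0,0,0,40],[0,0,0,0,40],[0,0,0,0,40],[0,0,0,0,40],[0,0,0,0,40],[0,0,0,0,40],[0,0,0,0,40]]}}

```text
time: 23.2
tool_pos: [533.0, 239.3, 0.1]
ee_rot: [1.125, 1.258, -1.127]
contact_force: [1.7, -6.6, 1.4]
width: 0.551
```

```bash
python3 chk.py
```

```text
t 23.2 pos [5.330e+02 2.393e+02 1.000e-01] w 47.1 F [ 1.7 -6.6  1.4]
x [ 0.001 -0.002 -1.   ] y [0.994 0.112 0.   ] yaw(y) 6.43
60 344 | 80 343 | 100 329 | 120 327 | 140 335 | 235 346 | 260 346 | 285 346 | 310 346 | 335 345 | 290 [(18, 147), (223, 342)]
340 [(30, 83), (226, 340)]
mark cols []
```

Emit:
{"op": "arm_command", "data": {"targets": [[0,0,0,0,55],[0,0,0,0,60],[0,0,0,0,62],[-0.3,0,0,0,62],[-0.7,0,0,0,62],[-0.8,0,0.2,0,75],[-0.7,0,0.5,0,75],[0,0,0.5,0,75],[0,0,0,0,75],[0,0,0,0,75]]}}

```text
time: 24.5
tool_pos: [540.4, 171.0, 150.5]
ee_rot: [1.125, 1.262, -1.124]
contact_force: [-0.2, 0.7, -0.2]
width: 0.881
```

```bash
cat > tiles.py <<'E'
from h import *
st();P=arm.camera_params("wrist");im=arm.snapshot("wrist");cv2.imwrite("pics/w7.png",im[:,:,::-1])
o=np.array([529.3,274.5]);a=np.radians(6.6);ex=np.array([np.cos(a),np.sin(a)]);ey=np.array([-ex[1],ex[0]])
# rectify table plane z=12 to batten frame, 4 px/mm
pts=np.array([(x,y) for x in(-150,150) for y in(-80,40)],float)
src=np.float32([pix(P,[*(o+x*ex+y*ey),12]) for x,y in pts]);dst=np.float32([((x+150)*4,(40-y)*4) for x,y in pts])
w=cv2.warpPerspective(im,cv2.getPerspectiveTransform(src,dst),(1200,480))
m=cv2.inRange(cv2.cvtColor(w,cv2.COLOR_RGB2HSV),np.array((0,110,75)),np.array((14,255,255)))
m[:int((40+15)*4)]=0
c,_=cv2.findContours(m,cv2.RETR_EXTERNAL,cv2.CHAIN_APPROX_NONE)
for k in c:
    if cv2.contourArea(k)>2000:
        x,y,ww,h=cv2.boundingRect(k);r=cv2.minAreaRect(k);print("x",x/4-150,(x+ww)/4-150,"centre",(x+ww/2)/4-150,"front",40-(y+h)/4,"rot",r[2])
d=w[160,:].max(1)<62;n=np.nonzero(d)[0];print("marks z12-projected",[float(np.mean(q))/4-150 for q in np.split(n,np.nonzero(np.diff(n)>20)[0]+1)])
cv2.imwrite("pics/w7r.png",w[:,:,::-1])
E
python3 tiles.py
```

```text
t 24.5 pos [540.4 171.  150.5] w 75.2 F [-0.2  0.7 -0.2]
x [ 0.     0.001 -1.   ] y [0.993 0.115 0.   ] yaw(y) 6.59
x 55.0 103.0 centre 79.0 front -59.0 rot 90.0
x -23.0 24.25 centre 0.625 front -58.5 rot 90.0
x -103.25 -55.25 centre -79.25 front -57.75 rot 90.0
marks z12-projected [-81.25, 0.125, 81.375]
```

Emit:
{"op": "arm_command", "data": {"targets": [[0,-0.1,0.5,0,75],[0,-0.2,0.85,0,75],[0,-0.2,0.95,0,75],[0,-0.2,0.95,0,75],[0,-0.2,0.95,0,75],[0,-0.2,0.95,0,75],[0,-0.2,0.95,0,75],[0,-0.2,0.95,0,75],[0,-0.2,0.8,0,75],[0,-0.18,0.4,0,75]]}}

```text
time: 25.8
tool_pos: [484.9, -336.7, 149.7]
ee_rot: [1.124, 1.26, -1.126]
contact_force: [0.0, -0.2, 1.3]
width: 0.877
```

Emit:
{"op": "arm_command", "data": {"targets": [[0,0,0,-0.9,75],[0,0,0,-0.9,75],[0,0,0,-0.9,75],[0,0,0,-0.9,75],[0,0,0,-0.9,75],[0,0,0,-0.9,75],[0,0,0,-0.9,75],[0,0,0,-0.9,75],[0,0,0,-0.9,75],[0,0,0,-0.9,75]]}}

```text
time: 27.05
tool_pos: [485.9, -333.3, 149.5]
ee_rot: [-0.095, 1.569, 0.096]
contact_force: [0.6, 0.1, 0.8]
width: 0.883
```

```bash
python3 - <<'E'
from h import *
st();P=arm.camera_params("wrist");im=arm.snapshot("wrist");cv2.imwrite("pics/w8.png",im[:,:,::-1]);np.save("pics/w8P.npy",P,allow_pickle=True)
for c in blobs(im,(0,60,15),(20,255,140),100): print(c.mean(0).round(),len(c),rect(P,c,24))
E
```

```text
t 27.05 pos [ 485.9 -333.3  149.5] w 75.4 F [0.6 0.1 0.8]
x [-0.001  0.001 -1.   ] y [-0.121  0.993  0.001] yaw(y) 96.96
[275. 152.] 377 (array([ 455.6, -341.9]), array([115.3,  19. ]), 6.3)
```

View pics/w8.png

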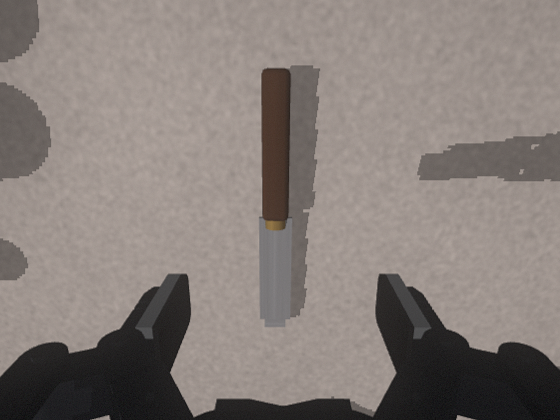

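The picture shows the knife with its handle at rows 68–219 near column 276, the ferrule to about row 229 and the blade tip at (276,326).

```bash
python3 - <<'E'
from h import *
P=np.load("pics/w8P.npy",allow_pickle=True).item()
t=onz(P,(275.5,326),13);e=onz(P,(276.5,68),24);j=onz(P,(276,219),24);f=onz(P,(276,229),20)
print(t,e,j,f,np.linalg.norm(t-e),np.linalg.norm(t-j),np.linalg.norm(t-f))
d=(t-e)/np.linalg.norm(t-e);yaw=np.degrees(np.arctan2(d[1],d[0]));print("yaw",yaw)
o=(e+110*d+t-100*d)/2; grip=o-25*d;print("origin",o,"grip",grip)
go(*grip,40,yaw+90)
# tin from w6 view and side view
Q=arm.camera_params("side");im=arm.snapshot("side");cv2.imwrite("pics/side1.png",im[:,:,::-1])
cv2.imwrite("pics/side1c.png",cv2.resize(im[165:265,240:380],None,fx=5,fy=5,interpolation=cv2.INTER_CUBIC)[:,:,::-1])
E
```

```text
[ 605.82878009 -324.52877296] [ 397.70317574 -347.84777787] [ 503.98099628 -335.78681536] [ 513.57072783 -334.73571332] 209.4278949314898 102.46811497202799 92.82095581709143
yaw 6.392925188556337
origin [ 506.7348863 -335.6315443] grip [ 481.8903444  -338.41519985]
t 27.1 pos [ 485.8 -333.4  149.6] w 75.1 F [0.4 0.6 0.2]
x [-0.001  0.001 -1.   ] y [-0.127  0.992  0.001] yaw(y) 97.29
shift units [1.83, -0.08, -0.07, 'twist 0.09']
```

View pics/side1c.png

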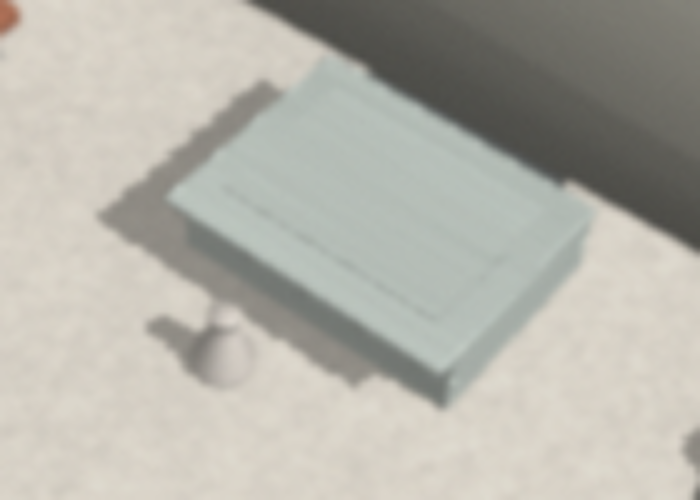

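The crop shows the lid's corners (z = 42) at crop pixels (168,195), (443,375), (592,215) and (328,60). The cone stands in front of the left third of the front edge, with its base at (222,370).

```bash
python3 - <<'E'
from h import *
P=np.load("pics/w1P.npy",allow_pickle=True).item();Q=arm.camera_params("side")
FLw,FRw=onz(P,(287,293),42),onz(P,(166,374),42);print("wrist FL,FR",FLw.round(1),FRw.round(1),np.linalg.norm(FLw-FRw))
c=[onz(Q,(240+u/5,165+v/5),42) for u,v in[(168,195),(443,375),(592,215),(328,60)]];print("side",np.round(c,1).tolist(),[round(float(np.linalg.norm(c[i]-c[(i+1)%4])),1) for i in range(4)])
c=[np.round(x+[6,5.5],1) for x in c]
for a,b in((FLw,FRw),(c[0],c[1]),(c[3],c[2])):
    d=a-b;print("tin y-axis dir -> tin yaw",np.degrees(np.arctan2(d[1],d[0]))-90)
print("cone wrist base",onz(P,(221,285),8),"knob",onz(P,(219,305),38),"side",onz(Q,(240+222/5,165+362/5),8)+[6,5.5])
E
```

```text
wrist FL,FR [590.2  67.9] [623.6 -93. ] 164.3940380672884
side [[594.5, 57.5], [619.9, -95.2], [734.7, -74.1], [708.7, 74.6]] [154.8, 116.7, 151.0, 115.4]
tin y-axis dir -> tin yaw 11.73687501205545
tin y-axis dir -> tin yaw 9.444067393590288
tin y-axis dir -> tin yaw 9.917833402052807
cone wrist base [568.4936429   -1.35505814] knob [574.88003557  -1.81600612] side [574.95286484  -5.67295373]
```

Emit:
{"op": "arm_command", "data": {"targets": [[0.4,-0.08,-0.07,0.09,70],[0.5,0,0,0,60],[0.5,0,0,0,45],[0.4,0,0,0,40],[0.3,0,0,0,40],[0,0,0,0,40],[0,0,0,0,40],[0,0,0,0,40],[0,0,0,0,40],[0,0,0,0,40]]}}

```text
time: 28.4
tool_pos: [481.7, -339.9, 24.4]
ee_rot: [-0.078, 1.569, 0.077]
contact_force: [0.2, 0.3, -0.3]
width: 0.464
```

```bash
python3 - <<'E'
from h import *
go(481.9,-338.4,2,96.4)
E
```

```text
t 28.4 pos [ 481.7 -339.9   24.4] w 39.7 F [ 0.2  0.3 -0.3]
x [ 0.001 -0.    -1.   ] y [-0.098  0.995 -0.   ] yaw(y) 95.65
shift units [0.37, 0.02, 0.01, 'twist -0.08']
```

Emit:
{"op": "arm_command", "data": {"targets": [[0.2,0.02,0,-0.08,40],[0.18,0,0,0,40],[0,0,0,0,40],[0,0,0,0,5],[0,0,0,0,5],[0,0,0,0,5],[0,0,0,0,5],[0,0,0,0,5],[-0.3,0,0,0,5],[-0.6,0,0,0,5]], "newtons": 100}}

```text
time: 29.65
tool_pos: [480.4, -337.8, 55.3]
ee_rot: [-0.087, 1.572, 0.09]
contact_force: [0.5, -0.5, -1.0]
width: 0.215
```

```bash
python3 - <<'E'
from h import *
# tin frame: mid front edge (613,-13), yaw 9.8 ; staging: tip 30 mm short of lid edge, tin y=-48
a=np.radians(9.8);ex=np.array([np.cos(a),np.sin(a)]);ey=np.array([-ex[1],ex[0]])
g=np.array([613,-13])+ex*(-30-125)+ey*-48;print(g)
go(*g,90,99.8)
E
```

```text
[468.4318317 -86.6820515]
t 29.65 pos [ 480.4 -337.8   55.3] w 18.3 F [ 0.5 -0.5 -1. ]
x [-0.003  0.002 -1.   ] y [-0.113  0.994  0.002] yaw(y) 96.46
shift units [-0.57, 4.18, 0.27, 'twist -0.33']
```

Emit:
{"op": "arm_command", "data": {"targets": [[-0.3,0.4,0.05,0,5],[-0.2,0.7,0.05,0,5],[0,0.7,0.05,0,5],[0,0.7,0.05,0,5],[0,0.7,0.05,0,5],[0,0.6,0.02,0,5],[0,0.38,0,0,5],[0,0,0,-0.33,5],[0,0,0,0,5],[0,0,0,0,5]]}}

```text
time: 30.9
tool_pos: [469.4, -87.9, 85.7]
ee_rot: [-0.132, 1.566, 0.132]
contact_force: [-0.2, -0.8, -1.8]
width: 0.21
```

```bash
python3 - <<'E'
from h import *
s,R=st();P=arm.camera_params("wrist");im=arm.snapshot("wrist");cv2.imwrite("pics/w9.png",im[:,:,::-1]);np.save("pics/w9P.npy",P,allow_pickle=True)
Q=arm.camera_params("side");im2=arm.snapshot("side")
c=cv2.resize(im2[150:350,200:400],None,fx=2.4,fy=2.4)[:,:,::-1]
cv2.imwrite("pics/c9.png",np.hstack([cv2.resize(c,(420,420)),cv2.resize(im[:,:,::-1],(380,285)) if 0 else np.vstack([cv2.resize(im[:,:,::-1],(380,285)),np.zeros((135,380,3),np.uint8)])]))
E
```

```text
t 30.9 pos [469.4 -87.9  85.7] w 18.0 F [-0.2 -0.8 -1.8]
x [ 0.001 -0.    -1.   ] y [-0.168  0.986 -0.   ] yaw(y) 99.65
```

View pics/w9.png

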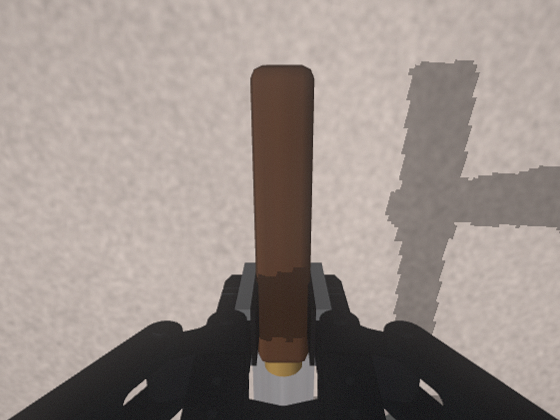

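The picture shows the knife held straight along the tool axis, with the handle at column 282. Next I lower the blade to the gap height and slide it about 25 mm under the lid, on the side away from the cone.

Emit:
{"op": "arm_command", "data": {"targets": [[0.3,0,0,0,5],[0.4,0,0,0,5],[0.38,0,0,0,5],[0,0,0,0,5],[0,0,0,0,5],[0,0,0.1,0,5],[0,0,0.15,0,5],[0,0,0.1,0,5],[0,0,0,0,5],[0,0,0,0,5]]}}

```text
time: 32.25
tool_pos: [489.7, -84.0, 20.3]
ee_rot: [-0.134, 1.567, 0.134]
contact_force: [-0.3, 0.9, -0.5]
width: 0.214
```

```bash
python3 - <<'E'
from h import *
s,R=st();print("tip",s["tool_pos"]+R[:,2]*125)
tip=s["tool_pos"]+R[:,2]*125+[0,0,10.5]
a=[]
for n in("side","scene"):
    Q=arm.camera_params(n);im=arm.snapshot(n);u,v=pix(Q,tip);print(n,u,v);u,v=int(u),int(v)
    c=im[max(v-50,0):v+50,u-70:u+70];a.append(cv2.resize(c,None,fx=5,fy=5,interpolation=cv2.INTER_CUBIC)[:,:400+300])
w=np.vstack([cv2.resize(x,(420,300)) for x in a]);cv2.imwrite("pics/ins.png",w[:,:,::-1])
E
```

```text
t 32.25 pos [489.7 -84.   20.3] w 18.2 F [-0.3  0.9 -0.5]
x [-0.001 -0.    -1.   ] y [-0.17   0.986  0.   ] yaw(y) 99.76
tip [612.87932592 -62.79364019  20.25702311]
side 315.3541417220018 235.46356815351828
scene 244.95009127373874 215.20854468170583
```

View pics/ins.png

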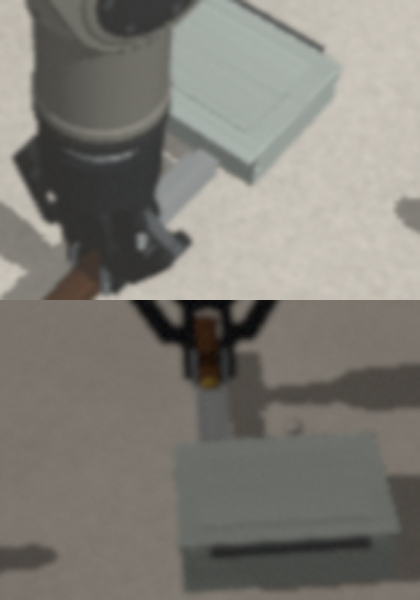

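The picture (side on top, scene below) shows the blade tip right at the lid's front edge, at gap height and clear of the cone. I slide it in.

Emit:
{"op": "arm_command", "data": {"targets": [[0,0,0.1,0,5],[0,0,0.15,0,5],[0,0,0.15,0,5],[0,0,0.1,0,5],[0,0,0,0,5],[0,0,0,0,5],[-0.04,0,0,0,5],[-0.04,0,0,0,5],[-0.04,0,0,0,5],[0,0,0,0,5]]}}

```text
time: 33.6
tool_pos: [519.6, -78.9, 27.9]
ee_rot: [-0.134, 1.566, 0.134]
contact_force: [-0.1, -0.3, -1.1]
width: 0.211
```

```bash
cat > f.py <<'E'
from h import *
s,R=st();print("tip",s["tool_pos"]+R[:,2]*125,"torque",s["wrist_torque"].round(2))
Q=arm.camera_params("side");im=arm.snapshot("side");im0=cv2.imread("pics/side0.png")[:,:,::-1]
E
python3 f.py
```

```text
t 33.6 pos [519.6 -78.9  27.9] w 18.1 F [-0.1 -0.3 -1.1]
x [ 0.  0. -1.] y [-0.169  0.986 -0.   ] yaw(y) 99.76
tip [642.81996766 -57.70781113  27.92516245] torque [-0.04  0.03 -0.02]
```

Emit:
{"op": "arm_command", "data": {"targets": [[-0.05,0,0,0,5],[-0.1,0,0,0,5],[-0.1,0,0,0,5],[0,0,0,0,5],[0,0,0,0,5],[0,0,0,0,5],[0,0,0,0,5],[0,0,0,0,5],[0,0,0,0,5],[0,0,0,0,5]]}}

```text
time: 34.9
tool_pos: [519.6, -78.9, 42.6]
ee_rot: [-0.134, 1.567, 0.134]
contact_force: [-0.3, -0.6, -0.3]
width: 0.209
```

```bash
cat > f.py <<'E'
from h import *
s,R=st();print("tip",s["tool_pos"]+R[:,2]*125,"torque",s["wrist_torque"].round(2))
for n in("side","scene"):
    im=arm.snapshot(n);im0=cv2.imread(f"pics/{n}0.png")[:,:,::-1]
    x=(slice(165,270),slice(300,380)) if n=="side" else (slice(200,265),slice(225,312))
    d=np.abs(im[x].astype(int)-im0[x]).max(2)>25;print(n,"changed px",d.sum())
    for v in range(0,d.shape[0],4): print("".join("#" if q else "." for q in d[v,::2]))
E
python3 f.py
```

```text
t 34.9 pos [519.6 -78.9  42.6] w 17.9 F [-0.3 -0.6 -0.3]
x [ 0.  0. -1.] y [-0.169  0.986  0.   ] yaw(y) 99.76
tip [642.75581636 -57.68541748  42.5939014 ] torque [ 0.02 -0.07 -0.03]
side changed px 1404
############............................
##########..............................
########................................
########................................
#######.................................
#######.................................
#######.................................
#######.................................
#######.................................
#######.................................
#######.................................
######..................................
######..................................
######..................................
#####...................................
########................................
####.#...##.............................
#########....#..........................
#########....##.........................
#####...................................
#########...............................
##########.........................
[... 296 characters left out ...]
.......###########.######
#####...................#.......#####.......
............................................
............................................
............................................
............................................
............................................
............................................
............................................
............................................
............................................
............................................
............................................
............................................
............................................
............................................
```

```bash
python3 - <<'E'
from h import *
im=arm.snapshot("side");im0=cv2.imread("pics/side0.png")[:,:,::-1]
for nm,a in(("before",im0),("now",im)):
    g=a.mean(2)[216:262,296:366];print(nm)
    for r in g[::2]: print("".join(" .:-=+*#%@"[::-1][min(9,int(v/22))] for v in r))
for z in(38,45,53,60): print(z,pix(arm.camera_params("side"),[642.8,-57.7,z]).round(),"lidFR",pix(arm.camera_params("side"),[620,-95,z]).round())
E
```

```text
before
------------------------------------------------------------::::::::::
------------------------------------------------------------::::::::::
+=--------------------------------------------------------::::::::::::
++++==--------------------------------------------------::::::::::::::
+++++++==---------------------------------------------::::::::::::::::
++++++++++==-----------------------------------------:::::::::::::::::
=++++++++++++==------------------------------------:::::::::::::::::::
=====++++++++++++=-------------------------------:::::::::::::::::::::
======++++++++++++++=--------------------------:::::::::::::::::::::::
::-==+=+===++++++++++++=-----------::--------:::::::::::::::::::::::::
:::::-========++++++++++++=------:---------:::::::::::::::::::::::::::
:::::::--=========+++++++++++==---==-----:::::::::::::::::::::::::::::
:::::::::::--=====---==+++++++++++=-----::::::::::::::::::::::::::::::
::::::::::::::--::::::::-=+++++++==---::::::::::::::::::::::::::::::::
:::::::::::::::::::::::::::-==+++=--::::::::::::::::::::::::::::::::::
::::::::::::::::::::::::::::
[... 1608 characters left out ...]

####*===+****+++++*#**=:......:--::...................................
####*=--+*##**+++++****=:.............................................
####*=-=+***###**+++++=:..............................................
#######****#####**++=:................................................
#################*=:..................................................
###############*=-....................................................
###########*+=-::.....................................................
#######*+=-:..........................................................
38 [324. 225.] lidFR [328. 241.]
45 [324. 223.] lidFR [329. 239.]
53 [325. 221.] lidFR [329. 237.]
60 [325. 219.] lidFR [329. 235.]
```

The pixel comparison shows the lid's front corner rising about 6 px, roughly 20 mm, so the lid is following the blade. I carry on along the hinge arc.

Emit:
{"op": "arm_command", "data": {"targets": [[-0.15,0,0.05,0,5],[-0.15,0,0.05,0,5],[-0.12,0,0.06,0,5],[-0.12,0,0.06,0,5],[-0.1,0,0.07,0,5],[-0.1,0,0.07,0,5],[-0.07,0,0.07,0,5],[-0.07,0,0.07,0,5],[-0.07,0,0.08,0,5],[-0.07,0,0.08,0,5]]}}

```text
time: 36.3
tool_pos: [559.0, -72.0, 104.1]
ee_rot: [-0.134, 1.566, 0.134]
contact_force: [-1.3, -0.4, -2.5]
width: 0.213
```

Emit:
{"op": "arm_command", "data": {"targets": [[-0.06,0,0.08,0,5],[-0.06,0,0.09,0,5],[-0.05,0,0.1,0,5],[-0.05,0,0.1,0,5],[-0.03,0,0.1,0,5],[-0.03,0,0.1,0,5],[0,0,0,0,5],[0,0,0,0,5],[0,0,0,0,5],[0,0,0,0,5]]}}

```text
time: 37.55
tool_pos: [592.3, -66.5, 120.7]
ee_rot: [-0.134, 1.566, 0.134]
contact_force: [-0.3, 0.1, -1.7]
width: 0.211
```

```bash
cat > a.py <<'E'
from h import *
s,R=st();print("tip",(s["tool_pos"]+R[:,2]*125).round(1),"torque",s["wrist_torque"].round(2))
im=arm.snapshot("scene");cv2.imwrite("pics/sc_now.png",im[:,:,::-1]);im0=cv2.imread("pics/scene0.png")[:,:,::-1]
for nm,a in(("now",im),):
    g=a.mean(2)[150:270,200:330];print(nm,g.min(),g.max())
    for r in g[::4]: print("".join("@%#*+=-:. "[min(9,int(v/16))] for v in r[::2]))
# expected lid-top-edge pixels for hinge guess, th
a=np.radians(9.8);ex=np.array([np.cos(a),np.sin(a),0]);ey=np.array([-ex[1],ex[0],0]);z=np.array([0,0,1])
Q=arm.camera_params("scene");h=np.array([613,-13,38])+124*ex
for th in(1.2,1.35,1.5,1.6):
    c=h-124*np.cos(th)*ex+124*np.sin(th)*z;print(th,pix(Q,c+77*ey).round(),pix(Q,c-77*ey).round())
E
python3 a.py
```

```text
t 37.55 pos [592.3 -66.5 120.7] w 18.1 F [-0.3  0.1 -1.7]
x [ 0. -0. -1.] y [-0.169  0.986 -0.   ] yaw(y) 99.75
tip [715.5 -45.3 120.7] torque [ 0.05 -0.03  0.01]
now 9.0 122.66666666666667
::::::::=%@@%+-:=%%+-:-=#%+:-+%@%*-::::::::::::::::::::::::::::::
:::::::::-*@@@*=+%@####+#@#*%%@%+-:::::::::::::::::::::::::::::::
:::::::::::=%@@@@@%%#%%##@@@%@%+:::::::::::::::::::::::::::::::::
::::::::::::-==+#%%%#%%%%%%+-::::::::::::::::::::::::::::::::::::
::::::::::::::::-#*#%%%%###-:::::::::::::::::::::::::::::::::::::
::::::::::::::::-##*%%%%#*#-:::::::::::::::::::::::::::::::::::::
::::::::::::::::-*#*###%#**-:::::::::::::::::::::::::::::::::::::
::::::::::::::::::-++***+=:::::::::::::::::::::::::::::::::::::::
:::::::::::::::::::-=====-:::::::::::::::::::::::::::::::::::::::
:::::::::::::::::::-=====-::::::::::::::::::::::::::--:::::::::::
:::::::::::::::-------====------======================-::::::::::
:::::::::::::::-======================================-::::::::::
:::::::::::::::-======================================-::::::::::
:::::::::::::::-====================================
[... 482 characters left out ...]
::::::::::-=====================================+++-:::::::
::::::::::::::::-=====================================++++=::::::
::::::::::::::::-=====+===============================+++++-:::::
:::::::::::::::::======+++++++++********#########++++++++++======
:::::::::::::::::-++++*********++++++++++++++++++++++++++++++++++
:::::::::::::::::-++++++++++++++++++++++++++++++++++++++++++++++=
:::::::::::::::::-++++++++++++++++++++++++++++++++=======--::::::
::::::::::::::::::----------:::------::::::::::::::::::::::::::::
:::::::::::::::::::::::::::::::::::::::::::::::::::::::::::::::::
1.2 [308. 185.] [230. 189.]
1.35 [309. 188.] [230. 191.]
1.5 [311. 191.] [230. 195.]
1.6 [312. 194.] [230. 198.]
```

Emit:
{"op": "arm_command", "data": {"targets": [[-0.02,0,0.08,0,5],[-0.02,0,0.08,0,5],[0,0,0.08,0,5],[0,0,0.07,0,5],[0,0,0.06,0,5],[0,0,0,0,5],[0,0,0,0,5],[0,0,0,0,5],[0,0,0,0,5],[0,0,0,0,5]]}}

```text
time: 38.85
tool_pos: [614.1, -62.6, 123.0]
ee_rot: [-0.134, 1.567, 0.134]
contact_force: [-1.0, -0.8, -0.9]
width: 0.212
```

```bash
python3 - <<'E'
from h import *
s,R=st();tip=s["tool_pos"]+R[:,2]*125;print("tip",tip.round(1))
a=np.radians(9.8);ex=np.array([np.cos(a),np.sin(a),0]);ey=np.array([-ex[1],ex[0],0]);z=np.array([0,0,1])
# scene: bias from shut lid (scene0) vs now, ascii at full res near the right (+y) side and the shut lid
im=arm.snapshot("scene").mean(2);im0=cv2.imread("pics/scene0.png").mean(2)
def art(g,r0,r1,c0,c1,sr=1,sc=1):
    for v in range(r0,r1,sr): print(v,"".join("@%#*+=-:. "[min(9,int(q/16))] for q in g[v,c0:c1:sc]))
print("now top edge");art(im,180,200,222,318,1,2)
print("shut");art(im0,206,262,226,312,2,2)
Q=arm.camera_params("scene")
for x0 in (607,613,619):
    m=np.array([x0,-13,0.])
    print(x0,"shut front top",[pix(Q,m+42*z+s*77*ey).round(1).tolist() for s in(-1,1)],"shut back",[pix(Q,m+42*z+124*ex+s*77*ey).round(1).tolist() for s in(-1,1)])
    h=m+124*ex
    for d in(0,10,20): print("  lean",d,[pix(Q,h+(38+124)*z-d*ex+s*77*ey).round(1).tolist() for s in(-1,1)])
E
```

```text
t 38.85 pos [614.1 -62.6 123. ] w 18.1 F [-1.  -0.8 -0.9]
x [ 0.  0. -1.] y [-0.17   0.986 -0.   ] yaw(y) 99.76
tip [737.3 -41.4 123. ]
now top edge
180 ::::::=+*#**##+-::::::::::::::::::::::::::::::::
181 ::::::-=+*****=:::::::::::::::::::::::::::::::::
182 :::::::-=+***+=:::::::::::::::::::::::::::::::::
183 :::::::-==+++=-:::::::::::::::::::::::::::::::::
184 ::::::::-=====-:::::::::::::::::::::::::::::::::
185 ::::::::-=====-:::::::::::::::::::::::::::::::::
186 ::::::::-=====-:::::::::::::::::::::::::::::::::
187 ::::::::-=====-:::::::::::::::::::::::::::::::::
188 ::::::::-=====-:::::::::::::::::::::::::::::::::
189 ::::::::-=====-:::::::::::::::::::::::::::::::::
190 ::::::::-=====-:::::::::::::::::::::::::::::::::
191 ::::::::-=====-:::::::::::::::::::::::::::::::::
192 ::::::::-=====-::::::::::::::::::::::::::::-::::
193 ::::::::-======::::::::::::::::::--:---------:::
194 ::::::::-======-:::::::::::----------=======-:::
195 ::::::::--====--:-----------=================:::
196 :::::-------------=================+++++++++=:::
197 ::::---==================+=+++++++++++++++++=:
[... 1426 characters left out ...]
+++==+++++++=====+==--=--------
607 shut front top [[233.0, 212.4], [299.5, 208.9]] shut back [[234.0, 246.1], [308.6, 241.4]]
  lean 0 [[230.7, 195.7], [311.7, 191.7]]
  lean 10 [[230.6, 192.9], [310.8, 189.1]]
  lean 20 [[230.5, 190.2], [309.9, 186.5]]
613 shut front top [[232.6, 213.9], [299.4, 210.3]] shut back [[233.5, 247.9], [308.6, 243.2]]
  lean 0 [[230.1, 197.3], [311.7, 193.4]]
  lean 10 [[230.1, 194.6], [310.8, 190.7]]
  lean 20 [[230.0, 191.8], [309.9, 188.1]]
619 shut front top [[232.2, 215.4], [299.4, 211.8]] shut back [[233.0, 249.8], [308.6, 245.0]]
  lean 0 [[229.6, 199.0], [311.7, 195.0]]
  lean 10 [[229.6, 196.2], [310.8, 192.3]]
  lean 20 [[229.5, 193.5], [309.9, 189.6]]
```

The lid edge now lies at rows 193–197 in the scene picture, which puts it within about 5 mm of vertical. The tip geometry gives 1.51 rad. I withdraw the knife straight back, then carry it to its old place.

Emit:
{"op": "arm_command", "data": {"targets": [[0,0,-0.1,0,5],[0,0,-0.3,0,5],[0,0,-0.5,0,5],[0,0,-0.6,0,5],[0,0,-0.6,0,5],[0,0,-0.35,0,5],[0,-0.3,-0.05,0,5],[0,-0.7,-0.1,0,5],[0,-0.8,-0.1,0,5],[0,-0.8,-0.1,0,5]]}}

```text
time: 40.15
tool_pos: [474.8, -246.1, 123.2]
ee_rot: [-0.134, 1.566, 0.134]
contact_force: [0.8, -0.4, -0.9]
width: 0.212
```

Emit:
{"op": "arm_command", "data": {"targets": [[0,-0.8,-0.05,0,5],[0,-0.5,-0.05,0,5],[0,-0.25,0,0,5],[0.3,0,0,0,5],[0.5,0,0,0,5],[0.5,0,0,0,5],[0.3,0,0,0,5],[0.1,0,0,0,5],[0,0,0,0,5],[0,0,0,0,5]]}}

```text
time: 41.4
tool_pos: [485.6, -337.9, 21.9]
ee_rot: [-0.134, 1.565, 0.133]
contact_force: [-0.9, 0.6, -1.0]
width: 0.211
```

```bash
python3 - <<'E'
from h import *
s,R=st();print(s["wrist_torque"].round(2))
im=arm.snapshot("scene").mean(2)
for v in range(184,204): print(v,"".join("@%#*+=-:. "[min(9,int(q/16))] for q in im[v,222:318:2]))
E
```

```text
t 41.4 pos [ 485.6 -337.9   21.9] w 18.0 F [-0.9  0.6 -1. ]
x [ 0.002 -0.001 -1.   ] y [-0.17   0.986 -0.001] yaw(y) 99.76
[ 0.02  0.03 -0.  ]
184 +++++++++++++++++++++++++++++++++++++++++++++++-
185 +++++++++++++++++++++++++++++++++++++++++++++==-
186 ++++++++++++++++++++++++++++++++++++++++++++=--:
187 +++++++++++++++++++++++++++++++++++++++++++=--::
188 +++++++++++++++++++++++++++++++++++++++++==--:::
189 ++++++++++++++++++++++++++++++++++++++++=--:::::
190 +++++++++++++++++++++++++++++++++++++===-:::::::
191 +++++++++++++++++++++++++++++++++++===--::::::::
192 ++++++++++++++++=====+++++++++++++=---::::--::::
193 ++++++++++++++==-----=+++=========-----------:::
194 +===========++--:::::-============---========:::
195 ==----------==--------=====================+=:::
196 --:---------==----===============+++++++++++=:::
197 ::::----=================+++++++++++++++++++=:::
198 ::::-=========++++++++++++++++++++++++++++++=:::
199 ::::-===++++++++++++++++++++++++++++++++++++=:::
200 ::::-+++++++++++++++++++++++++++++++++++++++-:::
201 ::::-+++++++++++++++++++++++++++++++++++++++-:::
202 ::::-+++++++++++++++++++++++++++++++====+++=-:::
203 ::::-+++++++++++++++++++++++++++==+====++++=-:::
```

The lid has stayed up, its edge unchanged at rows 193–197. I lower the knife gently.

Emit:
{"op": "arm_command", "data": {"targets": [[0.15,0,0,0,5],[0.1,0,0,0,5],[0.05,0,0,0,5],[0.02,0,0,0,5],[0.02,0,0,0,5],[0,0,0,0,5],[0,0,0,0,5],[0,0,0,0,5],[0,0,0,0,5],[0,0,0,0,5]]}}

```text
time: 42.7
tool_pos: [484.7, -337.5, 1.4]
ee_rot: [-0.133, 1.567, 0.134]
contact_force: [-3.3, 1.4, 6.4]
width: 0.213
```

```bash
python3 -c "
from h import *
s,R=st();print(s['wrist_torque'].round(2))"
```

```text
t 42.7 pos [ 484.7 -337.5    1.4] w 18.2 F [-3.3  1.4  6.4]
x [-0.  0. -1.] y [-0.169  0.986  0.   ] yaw(y) 99.75
[ 0.46  0.55 -0.02]
```

Emit:
{"op": "arm_command", "data": {"targets": [[0,0,0,0,24],[0,0,0,0,32],[0,0,0,0,40],[0,0,0,0,45],[0,0,0,0,45],[-0.2,0,0,0,45],[-0.6,0,0,0,50],[-0.9,0,0,0,60],[-0.8,0,0,0,60],[0,0,0,0,60]]}}

```text
time: 43.95
tool_pos: [487.3, -339.3, 155.7]
ee_rot: [-0.137, 1.559, 0.129]
contact_force: [-0.6, -0.5, 0.3]
width: 0.701
```

```bash
python3 - <<'E'
from h import *
st();P=arm.camera_params("wrist");im=arm.snapshot("wrist");cv2.imwrite("pics/w10.png",im[:,:,::-1])
for c in blobs(im,(0,60,15),(20,255,140),100): print(c.mean(0).round(),len(c),rect(P,c,24))
# bystanders and tiles: differences of side and scene pictures from the first
for n in("side","scene"):
    a=arm.snapshot(n);b=cv2.imread(f"pics/{n}0.png")[:,:,::-1];b=b.astype(float)
    d=(np.abs(a*(np.median(b)/np.median(a))-b).max(2)>35).astype(np.uint8)
    k,l,s,c=cv2.connectedComponentsWithStats(d)
    print(n,[(s[i,:4].tolist(),int(s[i,4])) for i in range(1,k) if s[i,4]>25])
Q=arm.camera_params("side")
for nm,X in(("cone",(573,-5,10)),("dishes",(787,154,20)),("tagine",(732,-273,20)),("bowl",(600,400,20))): print(nm,pix(Q,X).round())
E
```

```text
t 43.95 pos [ 487.3 -339.3  155.7] w 59.9 F [-0.6 -0.5  0.3]
x [ 0.008 -0.004 -1.   ] y [-0.169  0.986 -0.005] yaw(y) 99.73
[286. 152.] 367 (array([ 459. , -341.7]), array([115.2,  19.1]), 9.9)
side [([0, 0, 560, 420], 144109), ([148, 0, 371, 216], 17329), ([329, 14, 11, 11], 30), ([307, 183, 42, 27], 205), ([314, 182, 22, 13], 28), ([289, 190, 56, 43], 762), ([470, 210, 34, 4], 66), ([0, 325, 2, 24], 37), ([3, 366, 16, 24], 215), ([76, 407, 13, 13], 82)]
scene [([83, 0, 33, 14], 202), ([110, 0, 32, 12], 256), ([257, 0, 27, 35], 572), ([294, 0, 38, 36], 780), ([523, 0, 27, 11], 234), ([488, 10, 65, 84], 1995), ([112, 31, 11, 13], 117), ([102, 40, 9, 16], 44), ([270, 45, 13, 11], 48), ([283, 48, 10, 8], 34), ([546, 53, 10, 6], 42), ([100, 56, 62, 83], 2419), ([409, 124, 97, 12], 530), ([196, 133, 292, 59], 3654), ([354, 189, 21, 12], 204), ([213, 195, 25, 17], 262), ([278, 194, 20, 14], 195), ([299, 195, 11, 28], 211), ([233, 196, 46, 17], 507), ([367, 223, 24, 15], 299), ([310, 224, 10, 19], 50)]
cone [284. 234.]
dishes [307. 152.]
tagine [426. 272.]
bowl [194. 135.]
```

```bash
python3 - <<'E'
from h import *
a=arm.snapshot("side");b=cv2.imread("pics/side0.png")[:,:,::-1].copy()
for nm,(u,v,r) in dict(cone=(285,236,9),dishes=(306,150,16),tagine=(424,268,26),bowl=(177,132,18)).items():
    m=cv2.matchTemplate(a[v-r-8:v+r+9,u-r-8:u+r+9],b[v-r:v+r+1,u-r:u+r+1].copy(),cv2.TM_CCOEFF_NORMED);_,x,_,p=cv2.minMaxLoc(m);print(nm,round(x,2),p[0]-8,p[1]-8)
print(arm.hand_in())
E
```

```text
cone 0.84 0 0
dishes 0.34 -5 -1
tagine 0.26 8 7
bowl 1.0 0 0
the job is handed in; nothing more can be done
None
```

The job is handed in at about 44 s of the 72 s allowed, with the arm clear of everything; I got no verdict.

- **Tiles:** both stray tiles were gripped, set at the outer marks and pushed until they touched the batten. I also trued up the middle tile, which sat 2.7 mm off its mark and slightly askew. The last check put the centres at -79.3, +0.6 and +79.0 mm against the marks at -80, 0 and +80. All three were square, with front edges within about 1.3 mm of each other.
- **Lid:** the blade levered it up clear of the cone, and the gripper stayed off the tin throughout. The tip geometry gives about 1.51 rad, and the scene picture shows it within about 5 mm of vertical. It stayed up after the knife was withdrawn.
- **Knife:** it was lowered at about 6 N contact, with some wrist torque (about 0.5 N m), so one end probably touched first. Afterwards its handle measured the same size as at the start, so it lies flat near its old place.
- **Pottery:** in the side camera the cone (match 0.84) and the bowl (1.0) had not moved. The same check failed for the dishes (0.34) and the tagine (0.26). I think the arm in that view spoiled it, because the scene picture showed no change at either spot, but I did not look again to be sure.

Force readings while lifting the lid were close to noise, so I confirmed it was rising from the pictures instead.

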